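# Set the strip trimmer's length stop to 7

### The job

Set the strip trimmer's length stop to 7 with its black-handled key: seat the key gently and fully in the square socket of the spindle, turn it until the 7 stands centred in the little window, then draw the key out and put it back upright, fully home, in its own hole in the wooden block. Touch the trimmer with nothing but the key, and leave the rest of the bench as it is.

Things in the scene. Friction and masses are not known exactly. Their poses are not given: they have to be found in the camera images.
- trimmer: strip trimmer, bolted down: grey board 260 (x) x 300 (y) x 18 mm, origin under its centre. Blue cutting lever shut along its -y edge (60 mm high; its grip reaches 100 mm beyond the -x edge). Green gauge housing over x -105..55, y 15..115 mm: a front deck 73 mm above the bench (x -105..-40) carries the spindle; the cowl behind it (x -40..55), 103 mm high, has the window. The stop, a bar 14 mm high, follows the spindle
- window (a point): centre of the window, 26 x 26 mm, in the cowl's top, with a black bezel and a red tick on either side level with the figure's middle. Under it the white number drum (80 mm across) shows one black figure, 18 mm high, its top towards the trimmer's +x
- drum (a joint): angle of the number drum (rad); it turns one to one with the spindle. Number n (0 to 9) is centred in the window at n x 0.6283 rad: 7 at 4.398. It grows, and the number with it, as the spindle is turned clockwise seen from above. Starts between 2.1 and 3.6, not always on a number. About 0.06 N m of friction; stays put. The key turns some 0.1 rad free before it drives it
- spindle_centre (a point): mouth height on the spindle's axis. The socket block (steel, 30 x 30 mm, top 104 mm above the bench, 31 above the deck) rides on a floating coupling: its centre stands up to 2.5 mm off this point along each of its own sides, not in any pose; it stays put and yields to a side push over 5 N. Socket 13 mm square, 25 deep, straight walls; sides at the trimmer's yaw minus the drum angle
- key: black-handled T-key, loose, 75 mm tall, about 0.11 kg, upright in the block. Origin: centre of the shank's foot, z up. Upwards: 12 mm square shank 22 mm long (fits any quarter turn; pilot foot 7 mm square, 3 long), collar 23 mm across and 5 thick, stem 12 mm thick and 24 long, bar handle 56 (x) x 14 (y) x 24 mm high. Fully home the collar rests on the top of socket or block, the foot 22 mm below the mouth
- key_grip (a point): centre of the key's bar handle, 63 mm above its foot; grip across the 14 mm thickness (the key's y)
- block: wooden tool block, fixed, 100 (x) x 170 (y) x 45 mm, origin under its centre; two square holes hold the two keys upright
- key_hole (a point): centre of the mouth of the black key's own hole in the block's top: 13.6 mm square along the block's x and y, 26 mm deep, straight walls, z up
- vice_key: the other key in the wooden block, with a red round handle (32 mm across, 20 mm high): not for this job; origin at the foot of its shank
- strips: small stack of cut plywood strips, 200 x 70 x 12 mm, lying on the bench, origin under its centre
- glue: white glue bottle with a red cap, 56 mm across, 160 mm high, origin under its centre
- mug: blue mug, 80 mm across, 95 mm high, origin under its centre
- screwdriver: yellow-handled screwdriver lying on the bench
- offcut: wood offcut 90 x 60 x 18 mm, origin under its centre

How it is judged:
By the outcome, as a careful person would: the job done as asked, in the order asked, and still so for the second after the job is handed in, with the robot touching nothing.
It also fails if it takes over 72 s, if anything falls off the work surface, if the arm or the gripper's body presses on something with over 40 N, if the wrist force passes 120 N, or if a joint passes its speed limit or range.

### The arm

A 6-joint arm with a two-finger parallel gripper is mounted at the origin on the work surface. World frame = base frame: x ahead of the robot, y to its left, z up, the work surface at z = 0. Lengths are in mm, angles in rad, forces in N, time in s.
With the tool pointing down it reaches from about 300 to 775 mm from the base axis. Payload 14.6 kg.
Tool frame: the origin (TCP) lies on the centre line of the jaws, within the pads' length; the fingertips stand manip.finger_overhang ahead of it and the grasp point (between the pads) lies 11 mm behind it (manip.finger_overhang is the distance from the TCP to the fingertips, in mm); y points along the fingers, x is the direction in which the jaws open and shut, and the axes are right-handed (so a half turn about y gives the same grasp; the last joint's range is limited). The gripper opens to 94 mm and grips with 3 to 60 N. Pads are 16 mm wide; open, the fingers measure 119 mm over their backs; the gripper's body (75 mm by 177 mm) begins 78 mm behind the grasp point.
Start: joints at [-1.414, 0.3, 1.521, -0, 1.321, -0.067], TCP at [122.059, -536.275, 191.646] pointing down, gripper open.
Joint ranges: [-3.03, 3.03], [-0.79, 2.21], [0.23, 2.52], [-1.04, 4.18], [0, 3.07], [-2.55, 2.55]. Speed limits (rad/s): [2.22, 2.22, 2.57, 3.14, 3.14, 3.14].

### API

Orientations are given as [roll, pitch, yaw] about the fixed x, y, z axes, in that order (R = Rz(yaw) Ry(pitch) Rx(roll)).
In Python, from cell import monitor, viewer, ticket, manip gives the robot as it stands.
- The arm moves only by the shell command python3 -m jog 'ROWS' [FORCE]. ROWS is JSON, a list of rows, each an object of numbers: "grip": the finger opening in cm, from 0 to 9.4; "dx", "dy", "dz": the shift along the tool's x, y, z in cm; "spin": the turn about the tool's y in degrees. In form: [{"grip": .., "dx": .., "dy": .., "dz": .., "spin": ..}, ...]. A call has 1 to 20 rows; each row is the pose to reach, as a shift and turn from the pose commanded when the call began, along the tool's axes at that moment; what a row does not reach only later rows make up. A row lasts 1/8 s, in which the tool goes at most 62.5 mm and 10.7 degrees, less where a joint would pass 70% of its speed; a pose out of reach is approached as far as the arm can. A call with a gripper value outside its range is refused whole. The fingers move at their own pace and stop on an object; FORCE is the grip in N (left out, the last holds). Time passes only in rows, so rows that repeat a pose let the fingers close. It gives the time, the measured TCP pose, the force and the opening at its end, in the units of the state.
- monitor.read_state(): the state, without advancing time (a new reading comes with each control period).
- viewer.camera(name): name is "side" or "top"; returns a dict with "color" (400x640x3 uint8, red, green, blue), "vertical_fov" (degrees; the focal length in pixels is half the picture's height over the tangent of half this angle, whatever the lens; pixels are square), "cx", "cy" (the principal point, pixels), "rvec" (rotation vector, rad) and "tvec" (3), from world to camera coordinates, as OpenCV has them. Camera axes: x right, y down, z forward; pixel columns grow to the right and rows downward; lengths in mm; the calibration is good to about 2 mm. A picture is of the moment at which its call begins. There is no depth.
- ticket.sign_off(): hands the job in, once; it reports no verdict.
The state is a dict: "clock": time; "joints": joint angles; "qd": joint speeds; "effort": joint torques, N m; "eef_pos": TCP position; "eef_rot": TCP orientation; "wrist_force": force on the tool from outside, world axes, zero at the start; "moment": the same for the moment, N m; "finger_gap": finger opening in mm.
Only numpy, scipy, OpenCV 4.12 (cv2) and the standard library are available. Lean on these libraries where they do the work, as an engineer would, in place of code of your own. Each camera call takes 0.05 s, during which the arm holds its last target. There are 200 camera calls.

## Working session

There is one attempt and no reset: what is moved stays moved. The work goes in short steps, Python scripts to look and compute and a shell command to move; the robot and the scene stay as the last step left them, time stands still between calls to the robot, and variables do not carry over. Pictures are saved under pics/ and viewed, about 8 in all and at most 12, crops included, and the job is handed in when it is done.

```bash
ls; mkdir -p pics; python3 - <<'E'
from cell import monitor, viewer, ticket, manip
import cv2, numpy as np
print(monitor.read_state(), manip.finger_overhang)
for n in("side","top"):
    c=viewer.camera(n); cv2.imwrite(f"pics/{n}0.png",c["color"][...,::-1])
    print(n,{k:v for k,v in c.items() if k!="color"})
E
```

```text
pics
{'clock': 0.0, 'joints': array([-1.41361934e+00,  3.00459199e-01,  1.52163318e+00, -2.10104309e-05,
        1.32070564e+00, -6.65994258e-02]), 'qd': array([-2.22771736e-03,  2.49356856e-04,  1.16725441e-03, -1.32525223e-03,
       -1.44101829e-04, -4.85780943e-05]), 'effort': array([-6.63522642e-04, -5.31802976e+01, -3.52734804e+01,  7.07993726e-02,
        2.44285958e-02, -4.75404659e-05]), 'eef_pos': array([ 121.9965906 , -535.98805111,  191.0708371 ]), 'eef_rot': array([-1.57073642e+00,  1.20404108e-03, -1.34701467e+00]), 'wrist_force': array([-0.16131737, -0.04508903,  0.54102376]), 'moment': array([ 0.05016988, -0.02122032,  0.00020913]), 'finger_gap': 94.00755505034081} 8.0
side {'vertical_fov': 47.927030766603174, 'cx': 321.2422109372848, 'cy': 207.71895130164188, 'rvec': array([ 2.26730421, -0.24645654,  0.11672438]), 'tvec': array([-506.06351719,  147.30941912, 1289.46413486])}
top {'vertical_fov': 48.34234949696671, 'cx': 316.19247805876853, 'cy': 201.40992746762092, 'rvec': array([ 2.19627617, -2.13764183,  0.10541706]), 'tvec': array([  11.8706462 ,  501.74313138, 1256.66686681])}
```

View pics/side0.png

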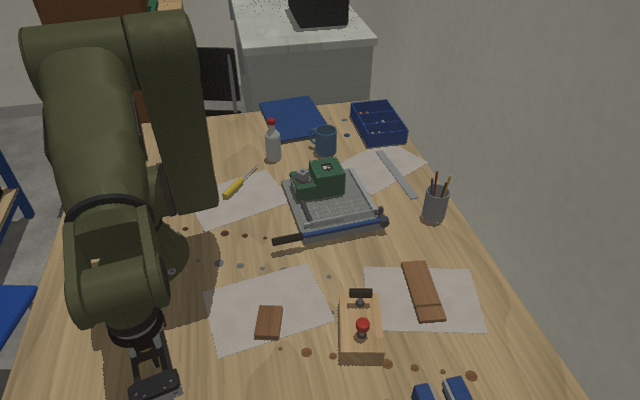

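View pics/top0.png

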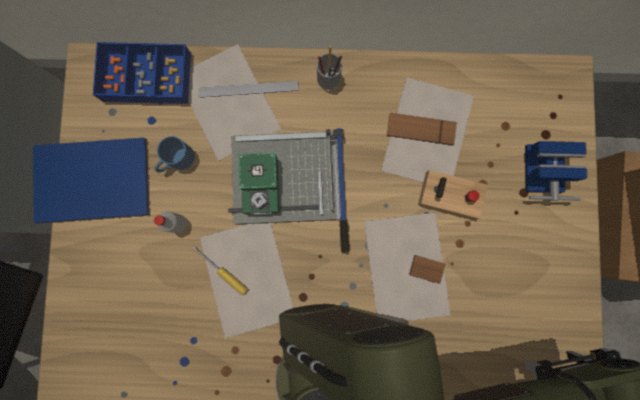

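The side view shows the key at about (360,293), the red key at (362,325) and the spindle at about (303,175). The top view shows the key at about (440,188), the socket at (259,200) and the window at (258,171). I'll enlarge these areas next.

```bash
cat > h.py <<'E'
import cv2, numpy as np
from cell import monitor, viewer, manip
class Cam:
    def __init__(s,n):
        c=viewer.camera(n); s.img=c["color"][...,::-1].copy()
        f=200/np.tan(np.radians(c["vertical_fov"])/2)
        s.K=np.array([[f,0,c["cx"]],[0,f,c["cy"]],[0,0,1]]); s.rv,s.t=c["rvec"],c["tvec"]
        s.R=cv2.Rodrigues(s.rv)[0]; s.C=-s.R.T@s.t
    def ray(s,u,v):
        d=s.R.T@np.linalg.inv(s.K)@[u,v,1]; return d/np.linalg.norm(d)
    def plane(s,u,v,z):
        d=s.ray(u,v); return s.C+d*(z-s.C[2])/d[2]
    def px(s,p): return cv2.projectPoints(np.array([p],float),s.rv,s.t,s.K,None)[0][0,0]
def tri(a,ua,b,ub):
    A=np.zeros((3,3));r=np.zeros(3)
    for c,u in((a,ua),(b,ub)):
        d=c.ray(*u);P=np.eye(3)-np.outer(d,d);A+=P;r+=P@c.C
    return np.linalg.solve(A,r)
def crop(im,x,y,w,h,k): return cv2.resize(im[y:y+h,x:x+w],None,fx=k,fy=k,interpolation=cv2.INTER_CUBIC)
E
python3 - <<'E'
from h import *
t=Cam("top");s=Cam("side")
a=np.hstack([crop(t.img,232,145,50,75,8)[:,:],crop(t.img,415,165,50,75,8)[:,:]])
b=np.hstack([crop(s.img,285,150,65,60,6),crop(s.img,335,280,65,60,6)])
cv2.imwrite("pics/m1.png",a); cv2.imwrite("pics/m2.png",b)
def blob(c,lo,hi,box,name):
    x,y,w,h=box; m=cv2.inRange(cv2.cvtColor(c.img[y:y+h,x:x+w],cv2.COLOR_BGR2HSV),lo,hi)
    ct=max(cv2.findContours(m,cv2.RETR_EXTERNAL,cv2.CHAIN_APPROX_NONE)[0],key=cv2.contourArea)
    r=cv2.minAreaRect(ct); u=np.array(r[0])+[x,y]; print(name,u,r[1],r[2],cv2.contourArea(ct));return cv2.boxPoints(r)+[x,y],u
# block top
bx,u=blob(t,(8,60,90),(22,255,255),(415,165,75,60),"block"); print([t.plane(*p,45)[:2].round(1) for p in bx])
bx,g=blob(t,(50,60,20),(90,255,255),(225,140,70,85),"green"); print([t.plane(*p,103)[:2].round(1) for p in bx])
_,rt=blob(t,(170,120,60),(180,255,255),(455,180,40,30),"redT"); _,rs=blob(s,(170,120,60),(180,255,255),(345,310,40,40),"redS")
print("red tri",tri(t,rt,s,rs))
_,kt=blob(t,(0,0,0),(180,255,55),(428,172,24,30),"blkT"); _,ks=blob(s,(0,0,0),(180,255,55),(340,284,40,16),"blkS")
print("key tri",tri(t,kt,s,ks), t.plane(*kt,120))
E
```

```text
block [452.  194.5] (59.0, 74.0) 90.0 3734.5
[array([ 611.3, -253.9]), array([ 616.9, -464.8]), array([ 448.4, -462.8]), array([ 442.8, -254.7])]
green [258.42768478 183.05361557] (59.675453186035156, 37.503150939941406) 87.1375961303711 2001.0
[array([617.3, 241.6]), array([625.2, 139.4]), array([462.1, 125.4]), array([454.4, 226.2])]Traceback (most recent call last):
  File "<stdin>", line 13, in <module>
  File "<stdin>", line 8, in blob
ValueError: max() iterable argument is empty
```

View pics/m1.png

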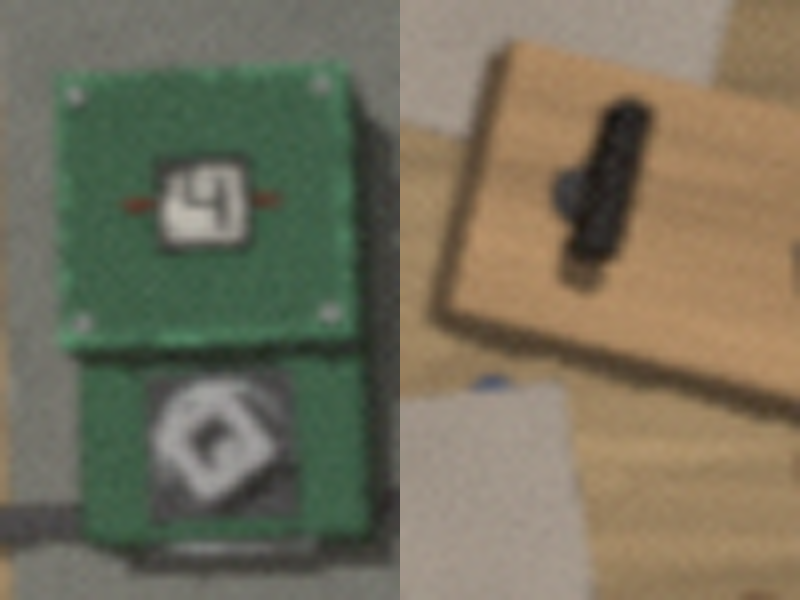

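View pics/m2.png

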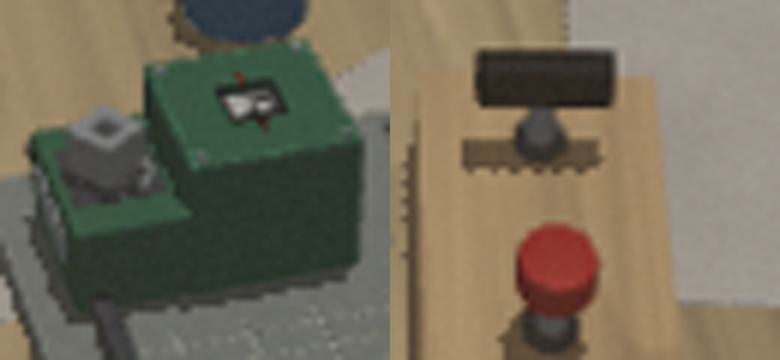

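The top crop shows a 4 nearly centred in the window at about (257.5,170), with the socket at about (258,200). The handle lies along the block's short axis, in line with the block's x. The side crop shows the same things clearly. Next I'll work out positions from these features.

```bash
python3 - <<'E'
from h import *
t=Cam("top");s=Cam("side"); print("C",t.C.round(),s.C.round())
T=lambda x,y,x0=232,y0=145:((x+.5)/8-.5+x0,(y+.5)/8-.5+y0)
S=lambda x,y,x0=285,y0=150:((x+.5)/6-.5+x0,(y+.5)/6-.5+y0)
p=[t.plane(*T(*q),103)[:2] for q in((75,95),(320,82),(330,312),(82,322))]
print("screws",np.round(p,1)); 
ang=lambda v:np.degrees(np.arctan2(v[1],v[0])).round(1)
print("yaw est",ang(p[0]-p[1])-90,ang(p[3]-p[2])-90,ang(p[0]-p[3]),ang(p[1]-p[2]))
print("window",t.plane(*T(205,203),103).round(1),"side",s.plane(*S(251,101),103).round(1))
print("socket hole top",t.plane(*T(212,442),104).round(1),"side",s.plane(*S(107,127),104).round(1))
c=[s.plane(*S(*q),104)[:2] for q in((67,128),(100,105),(147,125),(110,150))]
print("sock corners side",np.round(c,1),"ctr",np.mean(c,0).round(1),ang(c[1]-c[0]),ang(c[2]-c[1]))
c=[t.plane(*T(*q),104)[:2] for q in((152,440),(190,383),(275,440),(212,503))]
print("sock corners top",np.round(c,1),"ctr",np.mean(c,0).round(1),ang(c[1]-c[0]),ang(c[2]-c[3]))
# block: HSV around wood and black mask
K=lambda x,y:T(x-400,y,415,165)
L=lambda x,y:S(x-390,y,335,280)
c=[t.plane(*K(*q),45)[:2] for q in((512,42),(440,308),(795,400),(795,118))]
print("block",np.round(c,1),"xdir",ang(c[0]-c[1]),"ydir-90",ang(c[0]-c[3])-90,ang(c[1]-c[2])-90)
g=cv2.cvtColor(t.img,cv2.COLOR_BGR2GRAY)
def blob(c,m,x,y):
    ct=max(cv2.findContours(m,0,1)[0],key=cv2.contourArea);M=cv2.moments(ct);r=cv2.minAreaRect(ct)
    return (M["m10"]/M["m00"]+x,M["m01"]/M["m00"]+y),r[1:],ct
def up(img,x,y,w,h,th):
    gg=cv2.resize(cv2.cvtColor(img[y:y+h,x:x+w],cv2.COLOR_BGR2GRAY),None,fx=8,fy=8,interpolation=cv2.INTER_CUBIC)
    (u,v),r,ct=blob(None,cv2.inRange(gg,0,th),0,0);return ((u+.5)/8-.5+x,(v+.5)/8-.5+y),r
kt,r=up(t.img,430,173,20,28,62);print("key top px",kt,r)
ks,r2=up(s.img,345,284,32,16,70);print("key side px",ks,r2)
print("tri",tri(t,kt,s,ks).round(1),"top@98",t.plane(*kt,98).round(1),"top@86",t.plane(*kt,86).round(1))
def red(c,x,y,w,h):
    b=c.img[y:y+h,x:x+w].astype(int);m=((b[...,2]>1.7*b[...,1])&(b[...,2]>60)).astype(np.uint8)*255
    return blob(c,m,x,y)[0]
rt=red(t,460,182,26,26);rs=red(s,350,312,30,32);print("red",rt,rs,tri(t,rt,s,rs).round(1))
E
```

```text
C [ 371.   18. 1301.] [ 301. -972.  951.]
screws [[611.3 233.9]
 [618.  150.4]
 [538.9 144. ]
 [533.2 228. ]]
yaw est 4.599999999999994 3.9000000000000057 4.3 4.6
window [575.1 188.  103. ] side [578.2 194.  103. ]
socket hole top [493.4 182.1 104. ] side [497.3 185.6 104. ]
sock corners side [[476.3 189.3]
 [497.3 206.3]
 [518.5 182.8]
 [495.  164.9]] ctr [496.8 185.8] 39.0 -47.9
sock corners top [[493.5 202.4]
 [513.2 190.4]
 [494.6 160.9]
 [472.7 181.3]] ctr [493.5 183.8] -31.4 -43.0
block [[ 598.4 -292.6]
 [ 502.4 -267.3]
 [ 473.2 -392.5]
 [ 573.7 -393.1]] xdir -14.8 ydir-90 -13.799999999999997 -13.099999999999994
key top px (440.14996229260936, 187.7729934281405) ((68.76408386230469, 168.93263244628906), 14.743562698364258)
key side px (360.30538610148847, 292.807108664205) ((184.11666870117188, 79.72901153564453), 0.8814040422439575)
tri [ 543.7 -314.7   85.8] top@98 [ 540.2 -311.    98. ] top@86 [ 541.9 -314.3   86. ]
red (472.8222222222222, 195.55726495726495) (362.22146892655365, 324.5954802259887) [ 523.3 -403.7   86.7]
```

Checks against the given sizes:

| Item | Measured | Expected |
|---|---|---|
| Key grip height | 86 mm | 86 mm |
| Block width | 99 mm | 100 mm |
| Drum angle (window shows 4, socket yaw about 40°) | about 2.51 rad | 2.513 rad for the 4 |

Next I move above the key.

```bash
python3 -m jog '[{"grip":4,"dx":-12.25,"dz":45.97,"spin":27},{"grip":4,"dx":-12.25,"dz":45.97,"spin":27},{"grip":4,"dx":-12.25,"dz":45.97,"spin":27},{"grip":4,"dx":-12.25,"dz":45.97,"spin":27},{"grip":4,"dx":-12.25,"dz":45.97,"spin":27},{"grip":4,"dx":-12.25,"dz":45.97,"spin":27},{"grip":4,"dx":-12.25,"dz":45.97,"spin":27},{"grip":4,"dx":-12.25,"dz":45.97,"spin":27},{"grip":4,"dx":-12.25,"dz":45.97,"spin":27},{"grip":4,"dx":-12.25,"dz":45.97,"spin":27},{"grip":4,"dx":-12.25,"dz":45.97,"spin":27},{"grip":4,"dx":-12.25,"dz":45.97,"spin":27}]' 20
python3 - <<'E'
from h import *
s=Cam("side");t=Cam("top")
p=monitor.read_state();print(p["eef_pos"],p["joints"])
cv2.imwrite("pics/a1.png",np.hstack([crop(s.img,320,235,80,110,5),crop(t.img,400,145,80,110,5)]))
E
```

```text
[ 122.04054287 -536.22160101  191.53799628] [-1.41360309e+00  2.99996869e-01  1.52112855e+00 -2.84982219e-05
  1.32068894e+00 -6.66447778e-02]validation failed for argument at $[0]...
```

View pics/a1.png

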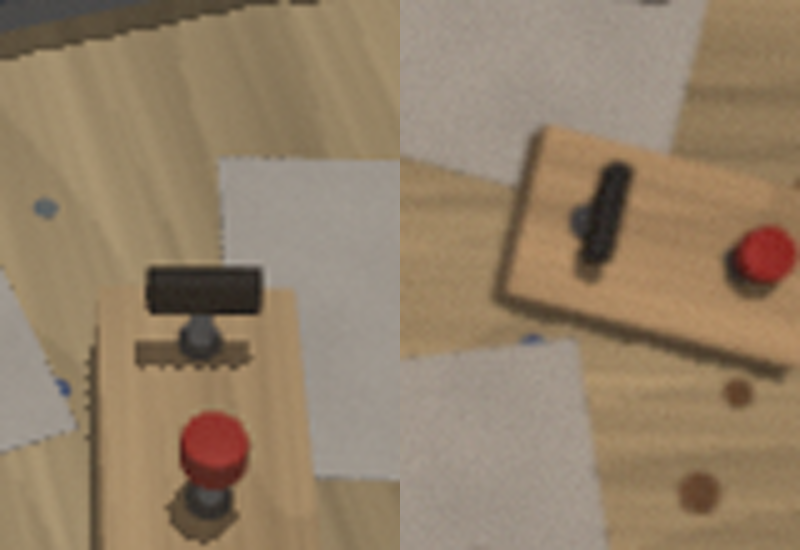

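The arm hasn't moved: the call was refused, probably because a row must carry all five numbers. The picture shows the same scene, with the key in the block.

```bash
python3 -m jog '[{"grip":4,"dx":-12.25,"dy":0,"dz":45.97,"spin":27},{"grip":4,"dx":-12.25,"dy":0,"dz":45.97,"spin":27},{"grip":4,"dx":-12.25,"dy":0,"dz":45.97,"spin":27},{"grip":4,"dx":-12.25,"dy":0,"dz":45.97,"spin":27},{"grip":4,"dx":-12.25,"dy":0,"dz":45.97,"spin":27},{"grip":4,"dx":-12.25,"dy":0,"dz":45.97,"spin":27},{"grip":4,"dx":-12.25,"dy":0,"dz":45.97,"spin":27},{"grip":4,"dx":-12.25,"dy":0,"dz":45.97,"spin":27},{"grip":4,"dx":-12.25,"dy":0,"dz":45.97,"spin":27},{"grip":4,"dx":-12.25,"dy":0,"dz":45.97,"spin":27},{"grip":4,"dx":-12.25,"dy":0,"dz":45.97,"spin":27}]' 20
```

```text
clock: 1.78
eef_pos: [542.2, -315.6, 191.9]
eef_rot: [-1.571, -0.0, -1.82]
wrist_force: [-0.0, -0.1, 0.3]
finger_gap: 39.7
```

```bash
python3 -m jog '[{"grip":4,"dx":0,"dy":3,"dz":0,"spin":0},{"grip":4,"dx":0,"dy":6,"dz":0,"spin":0},{"grip":4,"dx":0,"dy":9,"dz":0,"spin":0},{"grip":4,"dx":0,"dy":10.8,"dz":0,"spin":0},{"grip":4,"dx":0,"dy":11.7,"dz":0,"spin":0},{"grip":4,"dx":0,"dy":11.7,"dz":0,"spin":0},{"grip":1,"dx":0,"dy":11.7,"dz":0,"spin":0},{"grip":1,"dx":0,"dy":11.7,"dz":0,"spin":0},{"grip":1,"dx":0,"dy":11.7,"dz":0,"spin":0},{"grip":1,"dx":0,"dy":11.7,"dz":0,"spin":0},{"grip":1,"dx":0,"dy":11.7,"dz":0,"spin":0},{"grip":1,"dx":0,"dy":11.7,"dz":0,"spin":0}]' 5; python3 -c "
from cell import monitor as m;print(m.read_state())"
```

```text
clock: 3.28
eef_pos: [543.2, -315.0, 75.0]
eef_rot: [-1.57, -0.0, -1.818]
wrist_force: [-1.1, -0.9, 4.3]
finger_gap: 14.1
{'clock': 3.275, 'joints': array([-5.83695076e-01,  5.81124898e-01,  1.40090071e+00, -1.15245599e-04,
        1.15895480e+00,  1.23454214e+00]), 'qd': array([-0.00160024,  0.00083446,  0.00140562,  0.00054776,  0.00133195,
       -0.00017852]), 'effort': array([ 7.47659281e-01, -6.35168910e+01, -3.12264812e+01,  3.32946153e-01,
       -3.75620078e-02, -3.30011113e-03]), 'eef_pos': array([ 543.24920142, -314.96952877,   74.95855804]), 'eef_rot': array([-1.57025323e+00, -3.01733311e-04, -1.81819119e+00]), 'wrist_force': array([-1.06427468, -0.92241441,  4.30111279]), 'moment': array([-0.14105606,  0.13409571, -0.01460432]), 'finger_gap': 14.126646034340107}
```

```bash
python3 -m jog '[{"grip":1,"dx":0,"dy":0,"dz":0,"spin":0},{"grip":1,"dx":0,"dy":0,"dz":0,"spin":0},{"grip":1,"dx":0,"dy":0,"dz":0,"spin":0},{"grip":1,"dx":0,"dy":-0.3,"dz":0,"spin":0},{"grip":1,"dx":0,"dy":-0.8,"dz":0,"spin":0},{"grip":1,"dx":0,"dy":-1.5,"dz":0,"spin":0},{"grip":1,"dx":0,"dy":-2.3,"dz":0,"spin":0},{"grip":1,"dx":0,"dy":-3.5,"dz":0,"spin":0},{"grip":1,"dx":0,"dy":-5.5,"dz":0,"spin":0},{"grip":1,"dx":0,"dy":-8.5,"dz":0,"spin":0},{"grip":1,"dx":0,"dy":-11,"dz":0,"spin":0},{"grip":1,"dx":0,"dy":-12,"dz":0,"spin":0},{"grip":1,"dx":0,"dy":-12,"dz":0,"spin":0},{"grip":1,"dx":0,"dy":-12,"dz":0,"spin":0}]' 40
python3 - <<'E'
from h import *
p=monitor.read_state();print(p["eef_pos"],p["eef_rot"],p["wrist_force"])
y=p["eef_rot"][2]; d=np.array([495.2,184.5])-p["eef_pos"][:2]
print("dx",d@[np.cos(y),np.sin(y)],"dz",d@[-np.sin(y),np.cos(y)],"spin",np.degrees(y)-40.4)
s=Cam("side");t=Cam("top")
cv2.imwrite("pics/a2.png",np.hstack([crop(s.img,310,210,80,110,5),crop(t.img,400,145,80,110,5)]))
E
```

```text
clock: 5.03
eef_pos: [542.8, -314.6, 193.5]
eef_rot: [-1.572, 0.001, -1.818]
wrist_force: [-0.7, 0.2, -1.6]
finger_gap: 13.2
[ 542.78051408 -314.609505    193.50291846] [-1.57235337e+00  5.64109143e-04 -1.81829096e+00] [-0.69597739  0.15994542 -1.57248236]
dx -472.2451779774438 dz -168.40040135468982 spin -144.58039796291123
```

View pics/a2.png

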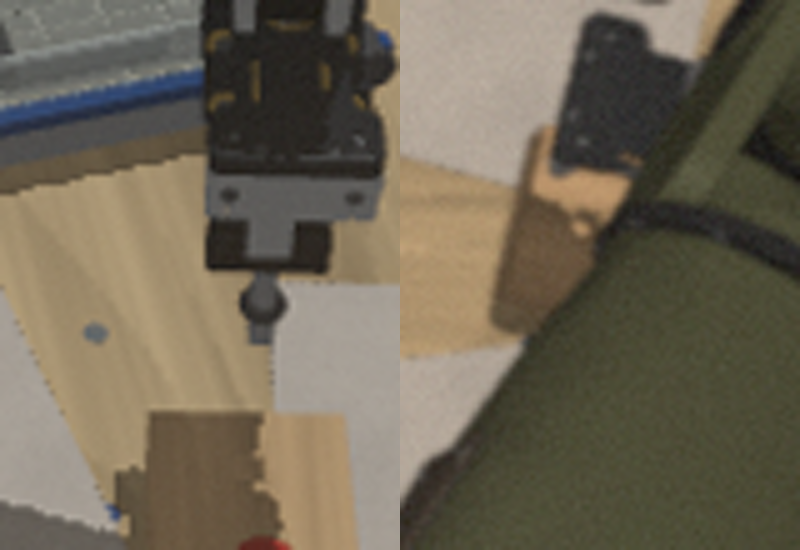

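The key is held upright, handle square in the jaws, shank clear at about (362,276) in the side view. In the top view the forearm hides most of the block, so the side view will guide the seating. I carry the key over to the socket.

```bash
python3 -m jog '[{"grip":1,"dx":-2,"dy":0,"dz":-0.7,"spin":-9},{"grip":1,"dx":-5.5,"dy":0,"dz":-2,"spin":-19},{"grip":1,"dx":-9,"dy":0,"dz":-3.2,"spin":-29},{"grip":1,"dx":-12.5,"dy":0,"dz":-4.5,"spin":-39},{"grip":1,"dx":-16,"dy":0,"dz":-5.7,"spin":-49},{"grip":1,"dx":-19.5,"dy":0,"dz":-7,"spin":-59},{"grip":1,"dx":-23,"dy":0,"dz":-8.2,"spin":-69},{"grip":1,"dx":-26.5,"dy":0,"dz":-9.5,"spin":-79},{"grip":1,"dx":-30,"dy":0,"dz":-10.7,"spin":-89},{"grip":1,"dx":-33.5,"dy":0,"dz":-12,"spin":-99},{"grip":1,"dx":-37,"dy":0,"dz":-13.2,"spin":-109},{"grip":1,"dx":-40.5,"dy":0,"dz":-14.5,"spin":-119},{"grip":1,"dx":-44,"dy":0,"dz":-15.7,"spin":-129},{"grip":1,"dx":-46.2,"dy":0,"dz":-16.5,"spin":-138},{"grip":1,"dx":-47.2,"dy":0,"dz":-16.8,"spin":-144.6},{"grip":1,"dx":-47.2,"dy":0,"dz":-16.8,"spin":-144.6},{"grip":1,"dx":-47.2,"dy":0,"dz":-16.8,"spin":-144.6},{"grip":1,"dx":-47.2,"dy":0,"dz":-16.8,"spin":-144.6}]'
python3 - <<'E'
from h import *
p=monitor.read_state();print(p["eef_pos"],p["eef_rot"],p["wrist_force"],p["joints"])
s=Cam("side");t=Cam("top")
u=s.px((*p["eef_pos"][:2],143));print(u)
cv2.imwrite("pics/a3.png",np.hstack([crop(s.img,265,125,80,90,6),crop(t.img,232,150,50,90,6)]))
np.save("s_a3.npy",s.img)
E
```

```text
clock: 7.38
eef_pos: [495.9, 183.4, 194.6]
eef_rot: [-1.571, 0.0, 0.703]
wrist_force: [0.4, 0.2, -0.3]
finger_gap: 13.7
[495.91014065 183.43470026 194.5891165 ] [-1.57077578e+00  1.11247338e-04  7.03296944e-01] [ 0.35818553  0.21714814 -0.32249555] [ 2.85026405e-01  2.50257086e-01  1.57720587e+00 -2.73023338e-05
  1.31423971e+00 -4.18263608e-01]
[301.80129765 161.10959693]
```

View pics/a3.png

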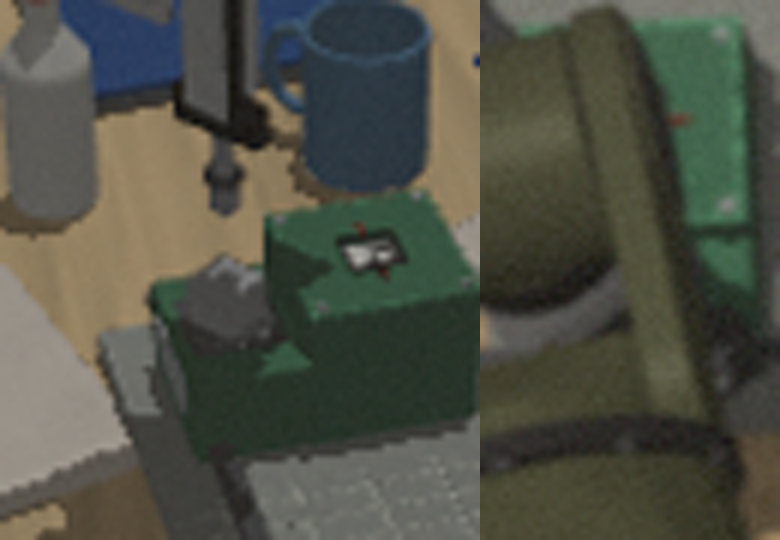

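The key hangs over the socket, its collar at about (301.9,153.9) and foot at (302,160) in the side view. The socket mouth was at (302.4,170.8). Now I compare the collar with the socket in that one camera.

```bash
python3 - <<'E'
from h import *
s=Cam("side")
p=monitor.read_state()["eef_pos"]
im=s.img
g=cv2.cvtColor(im,cv2.COLOR_BGR2GRAY)
G=cv2.resize(g[140:166,292:314],None,fx=8,fy=8,interpolation=cv2.INTER_CUBIC)
for r in range(144,164): print(r,g[r,294:311])
z=p[2]-52
for dz in (22,24.5,27): print(s.px((p[0],p[1],z+dz)))
print(s.px((p[0],p[1],z)),s.plane(301.9,153.9,z+24.5).round(1),p)
for d in((1,0),(0,1)):print(d,s.px((p[0]+10*d[0],p[1]+10*d[1],z))-s.px((p[0],p[1],z)))
E
```

```text
144 [ 51  21  26  27  32  43  57  72  76  25  31  30  30  32  27  54 107]
145 [119 108  62  38  24  23  31  41  46  27  30  32  30  27  24  57 113]
146 [125 127 125 123  93  35  22  28  29  27  29  29  29  31  28  42  74]
147 [127 125 129 135 134 120  57  31  27  26  30  27  27  26  28  29  53]
148 [126 125 127 131 139 131  90  62  61  38  38  23  26  30  23  32  59]
149 [128 124 125 131 134 130  94  66  66  79 109  85  36  23  37  86 109]
150 [128 128 124 128 130 128  94  66  68  76 112 126 112 101 120 121 124]
151 [129 128 127 125 129 126  76  67  66  76 113 132 125 123 129 124 122]
152 [130 128 126 127 125  90  56  68  68  64  71 102 127 124 125 126 122]
153 [131 129 127 130 118  43  56  67  73  63  41  70 116 124 125 125 121]
154 [131 129 129 128 117  28  43  52  50  48  33  62 112 121 126 126 123]
155 [131 128 129 130 118  65  36  40  41  38  51  96 130 123 120 124 126]
156 [131 132 128 128 128 114  52  46  51  51  75 111 134 123 118 123 127]
157 [133 132 129 127 130 120  60  63  63  61  77 109 134 125 119 120 126]
158 [133 131 129 130 128 119  61  66  67  65  73 110 133 129 121 118 125]
159 [132 131 129 128 129 119  62  64  66  63  80 121 133 128 124 119 124]
160 [135 133 128 129 129 127 114  86  62  76 117 132 132 131 126 110 103]
161 [133 134 130 131 129 128 126 120 112 128 133 134 132 131 121  68  85]
162 [134 131 131 130 129 126 126 126 129 132 135 132 133 130 123  65  80]
163 [136 132 131 131 129 127 127 126 128 130 131 134 131 132 120  47  68]
[301.60856171 155.30841186]
[301.58761465 154.63638436]
[301.5666189  153.96279492]
[301.79082253 161.15573777] [497.6 187.5 167.2] [495.90915769 183.65393062 194.67698995]
(1, 0) [ 3.1238336  -0.38564476]
(0, 1) [-0.58144709 -1.76487198]
```

```bash
python3 -m jog '[{"grip":1,"dx":-0.15,"dy":1,"dz":-0.08,"spin":0},{"grip":1,"dx":-0.15,"dy":2.4,"dz":-0.08,"spin":0},{"grip":1,"dx":-0.15,"dy":3.4,"dz":-0.08,"spin":0},{"grip":1,"dx":-0.15,"dy":3.7,"dz":-0.08,"spin":0},{"grip":1,"dx":-0.15,"dy":3.7,"dz":-0.08,"spin":0},{"grip":1,"dx":-0.15,"dy":3.7,"dz":-0.08,"spin":0}]'
for i in 1 2 3 4 5; do :; done
python3 -m jog '[{"grip":1,"dx":0,"dy":0.1,"dz":0,"spin":0},{"grip":1,"dx":0,"dy":0.1,"dz":0,"spin":0}]'
python3 -m jog '[{"grip":1,"dx":0,"dy":0.1,"dz":0,"spin":0},{"grip":1,"dx":0,"dy":0.1,"dz":0,"spin":0}]'
python3 - <<'E'
from h import *
s=Cam("side")
g=cv2.cvtColor(s.img,cv2.COLOR_BGR2GRAY)
for r in range(160,184): print(r,g[r,290:316])
E
```

```text
clock: 8.28
eef_pos: [495.4, 182.4, 158.0]
eef_rot: [-1.571, -0.001, 0.705]
wrist_force: [-0.1, 0.1, -0.8]
finger_gap: 13.5
clock: 8.52
eef_pos: [495.2, 182.4, 156.7]
eef_rot: [-1.571, -0.0, 0.706]
wrist_force: [0.4, 0.1, -1.6]
finger_gap: 13.2
clock: 8.78
eef_pos: [495.2, 182.4, 155.6]
eef_rot: [-1.571, 0.0, 0.706]
wrist_force: [0.5, 0.5, -1.1]
finger_gap: 13.1
160 [134 135 138 135 136 133 132 131 129 126 102  67  68  76  97  92  39  25
  54  86 101 106 101  91  79  78]
161 [133 134 135 135 135 134 132 132 129 127 105  66  68  76 114 134 126 126
 115  64  88 107  91  71  71  71]
162 [135 133 136 138 133 134 133 130 131 125  92  69  68  72  97 131 135 135
 123  52  81  82  80  72  72  72]
163 [133 134 135 136 135 134 131 133 126  87  56  68  69  67  55  81 123 136
 124  41  51  59  74  72  72  72]
164 [131 135 134 137 134 133 133 132 121  56  44  66  71  67  42  68 120 135
 124  36  42  49  51  58  76  74]
165 [132 134 134 136 135 133 133 132 122  69  34  43  47  45  34  62 119 135
 122  40  43  47  45  46  53  55]
166 [132 132 133 136 137 133 132 132 132 114  39  39  37  39  48  90 
[... 1020 characters left out ...]
0 68 65 42 45 44 42
 40 52]
177 [77 58 59 71 52 50 64 73 71 71 70 71 70 68 69 69 69 68 69 70 52 45 44 42
 46 46]
178 [94 94 43 53 43 40 58 67 73 73 70 70 69 70 70 69 69 66 53 64 53 43 47 48
 45 42]
179 [ 67  82  78  47  48  44  44  49  58  69  73  71  73  69  72  67  58  61
  72 104  60  40  47  48  43  42]
180 [79 69 74 44 47 45 40 45 41 50 58 70 72 72 67 59 61 46 65 70 43 40 42 46
 43 45]
181 [85 66 75 54 44 47 43 46 49 44 44 47 52 57 50 45 52 40 50 43 39 40 46 66
 47 46]
182 [100  67  70  54  47  46  46  44  49  49  47  54  53  49  46  53  42  45
  46  40  42  50  72  70  44  43]
183 [102  61  75  69  42  46  45  44  40  43  44  45  46  45  44  50  46  45
  45  53  71  71  76  76  65  42]
```

```bash
python3 -m jog '[{"grip":1,"dx":0,"dy":0.1,"dz":0,"spin":0},{"grip":1,"dx":0,"dy":0.1,"dz":0,"spin":0}]'
python3 -m jog '[{"grip":1,"dx":0,"dy":0.1,"dz":0,"spin":0},{"grip":1,"dx":0,"dy":0.1,"dz":0,"spin":0}]' | tail -3; python3 -c "
from cell import monitor as m;print(m.read_state()['eef_pos'])"
```

```text
clock: 9.07
eef_pos: [495.2, 182.4, 154.5]
eef_rot: [-1.571, 0.0, 0.705]
wrist_force: [0.7, -0.2, -0.1]
finger_gap: 13.5
eef_rot: [-1.571, 0.0, 0.705]
wrist_force: [-0.2, -0.6, -2.2]
finger_gap: 13.7
[495.16426237 182.3638151  153.53883386]
```

No contact with the foot 2.5 mm below the mouth, so the pilot is in. Next I feel for the socket walls.

```bash
for k in 1 2 3; do python3 -m jog '[{"grip":1,"dx":0.07,"dy":0,"dz":0,"spin":0},{"grip":1,"dx":0.07,"dy":0,"dz":0,"spin":0}]' | grep -E "pos|force"; python3 -c "
from cell import monitor as m
import numpy as np
s=m.read_state();y=s['eef_rot'][2];f=s['wrist_force'];print('F tool x,z',f[0]*np.cos(y)+f[1]*np.sin(y),-f[0]*np.sin(y)+f[1]*np.cos(y),s['moment'])"; done
```

```text
eef_pos: [495.8, 182.9, 153.7]
wrist_force: [0.1, 1.1, -2.3]
F tool x,z 0.8486013821257429 0.7789491624667066 [-0.00772943 -0.16661198 -0.02932353]
eef_pos: [496.3, 183.3, 153.6]
wrist_force: [0.3, -0.9, -0.8]
F tool x,z -0.40582661312666657 -0.9016224951794174 [-0.07447193 -0.02489609  0.01090069]
eef_pos: [496.7, 183.6, 153.6]
wrist_force: [-3.1, -1.5, -0.7]
F tool x,z -3.356004261058939 0.8413628471395229 [-0.3054861   0.21390811  0.02295071]
```

```bash
cat > f.py <<'E'
from cell import monitor as m
import numpy as np
s=m.read_state();y=s['eef_rot'][2];f=s['wrist_force'];p=s['eef_pos'];q=p[:2]-[495.164,182.364];c,n=np.cos(.7055),np.sin(.7055)
print('disp x %.2f z %.2f h %.2f yaw %.2f | F x %.1f z %.1f up %.1f | Mz %.3f t %.2f'%(q@[c,n],q@[-n,c],p[2],np.degrees(y),f[0]*np.cos(y)+f[1]*np.sin(y),-f[0]*np.sin(y)+f[1]*np.cos(y),f[2],s['moment'][2],s['clock']))
E
python3 -m jog '[{"grip":1,"dx":-0.16,"dy":0,"dz":0,"spin":0},{"grip":1,"dx":-0.31,"dy":0,"dz":0,"spin":0},{"grip":1,"dx":-0.31,"dy":0,"dz":0,"spin":0}]' >/dev/null; python3 f.py
for k in 1 2 3; do python3 -m jog '[{"grip":1,"dx":0,"dy":0,"dz":0.07,"spin":0},{"grip":1,"dx":0,"dy":0,"dz":0.07,"spin":0}]' >/dev/null; python3 f.py; done
```

```text
disp x -0.98 z -0.02 h 153.72 yaw 40.42 | F x -0.1 z -0.1 up -1.4 | Mz -0.010 t 10.45
disp x -0.92 z 0.75 h 153.66 yaw 40.43 | F x 0.6 z -0.2 up -0.7 | Mz -0.001 t 10.70
disp x -0.95 z 1.44 h 153.64 yaw 40.43 | F x 0.2 z -0.1 up -1.5 | Mz 0.047 t 10.95
disp x -0.95 z 2.13 h 153.65 yaw 40.43 | F x -0.0 z -0.8 up -0.2 | Mz 0.036 t 11.20
```

```bash

for k in 1 2 3; do python3 -m jog '[{"grip":1,"dx":0,"dy":0,"dz":0.04,"spin":0},{"grip":1,"dx":0,"dy":0,"dz":0.04,"spin":0}]' >/dev/null; python3 f.py; done
```

```text
disp x -0.95 z 2.46 h 153.66 yaw 40.42 | F x 0.4 z -1.1 up -1.5 | Mz 0.019 t 11.45
disp x -0.93 z 2.82 h 153.68 yaw 40.42 | F x 0.3 z -2.1 up -1.1 | Mz 0.032 t 11.70
disp x -0.93 z 3.18 h 153.69 yaw 40.42 | F x 0.2 z -1.1 up -0.9 | Mz -0.017 t 11.95
```

```bash

for k in 1 2; do python3 -m jog '[{"grip":1,"dx":0,"dy":0,"dz":0.05,"spin":0},{"grip":1,"dx":0,"dy":0,"dz":0.05,"spin":0}]' >/dev/null; python3 f.py;  python3 f.py; done
python3 -m jog '[{"grip":1,"dx":0,"dy":0,"dz":-0.2,"spin":0},{"grip":1,"dx":0,"dy":0,"dz":-0.4,"spin":0},{"grip":1,"dx":0,"dy":0,"dz":-0.5,"spin":0},{"grip":1,"dx":0,"dy":0,"dz":-0.5,"spin":0}]'>/dev/null ; python3 f.py
for k in 1 2 3; do python3 -m jog '[{"grip":1,"dx":0,"dy":0,"dz":-0.05,"spin":0},{"grip":1,"dx":0,"dy":0,"dz":-0.05,"spin":0}]' >/dev/null; python3 f.py; done
```

```text
disp x -0.95 z 3.69 h 153.67 yaw 40.42 | F x 0.2 z -3.1 up -0.7 | Mz -0.029 t 12.20
disp x -0.95 z 3.69 h 153.67 yaw 40.42 | F x 0.2 z -3.1 up -0.7 | Mz -0.029 t 12.20
disp x -0.94 z 4.18 h 153.68 yaw 40.42 | F x -0.3 z -2.8 up -0.8 | Mz 0.016 t 12.45
disp x -0.94 z 4.18 h 153.68 yaw 40.42 | F x -0.3 z -2.8 up -0.8 | Mz 0.016 t 12.45
disp x -0.99 z -0.68 h 153.58 yaw 40.42 | F x 1.2 z -0.2 up -1.3 | Mz -0.046 t 12.95
disp x -0.94 z -1.18 h 153.65 yaw 40.42 | F x 0.6 z 0.2 up -0.9 | Mz 0.009 t 13.20
disp x -0.98 z -1.72 h 153.64 yaw 40.42 | F x -0.0 z -0.8 up -1.1 | Mz 0.036 t 13.45
disp x -0.96 z -2.25 h 153.66 yaw 40.42 | F x -0.4 z -0.2 up -1.3 | Mz 0.030 t 13.70
```

```bash

for k in 1 2 3 4; do python3 -m jog '[{"grip":1,"dx":0,"dy":0,"dz":-0.04,"spin":0},{"grip":1,"dx":0,"dy":0,"dz":-0.04,"spin":0}]' >/dev/null; python3 f.py; done
```

```text
disp x -0.94 z -2.64 h 153.68 yaw 40.42 | F x 0.8 z 0.1 up -2.0 | Mz -0.029 t 13.95
disp x -0.96 z -3.03 h 153.64 yaw 40.42 | F x 0.7 z -0.2 up -0.1 | Mz -0.020 t 14.20
disp x -0.94 z -3.45 h 153.66 yaw 40.42 | F x -0.2 z -0.4 up -0.1 | Mz -0.021 t 14.45
disp x -0.96 z -3.82 h 153.64 yaw 40.42 | F x -0.2 z -0.3 up -1.9 | Mz -0.060 t 14.70
```

```bash

for k in 1 2 3 4; do python3 -m jog '[{"grip":1,"dx":0,"dy":0,"dz":-0.04,"spin":0},{"grip":1,"dx":0,"dy":0,"dz":-0.04,"spin":0}]' >/dev/null; python3 f.py; done
python3 - <<'E'
from h import *
s=Cam("side");cv2.imwrite("pics/a4.png",crop(s.img,275,135,60,60,10))
E
```

```text
disp x -0.96 z -4.16 h 153.63 yaw 40.42 | F x -0.3 z 0.8 up -0.3 | Mz -0.033 t 14.95
disp x -0.96 z -4.55 h 153.63 yaw 40.42 | F x -0.2 z 1.0 up -0.9 | Mz 0.042 t 15.20
disp x -0.94 z -4.95 h 153.65 yaw 40.42 | F x -0.5 z 1.9 up -1.1 | Mz -0.046 t 15.45
disp x -0.95 z -5.33 h 153.65 yaw 40.42 | F x -0.7 z 2.7 up -0.7 | Mz -0.006 t 15.70
```

View pics/a4.png

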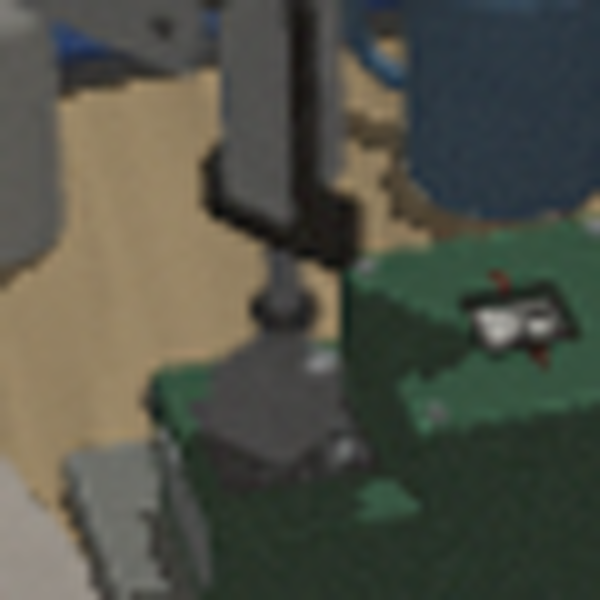

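The pilot is inside the socket, with the key upright at about (303,165). Opposite walls give a z centre of about -0.8, with a span of 6.1 mm against 6 expected. I centre the key and lower it gently.

```bash
python3 -m jog '[{"grip":1,"dx":-0.02,"dy":0,"dz":0.2,"spin":0},{"grip":1,"dx":-0.02,"dy":0,"dz":0.4,"spin":0},{"grip":1,"dx":-0.02,"dy":0,"dz":0.46,"spin":0},{"grip":1,"dx":-0.02,"dy":0,"dz":0.46,"spin":0}]'>/dev/null ; python3 f.py
for k in 1 2 3; do python3 -m jog '[{"grip":1,"dx":0,"dy":0.08,"dz":0,"spin":0},{"grip":1,"dx":0,"dy":0.08,"dz":0,"spin":0}]' >/dev/null; python3 f.py; done
```

```text
disp x -1.14 z -0.83 h 153.69 yaw 40.43 | F x -1.1 z 0.4 up -1.5 | Mz 0.042 t 16.25
disp x -1.18 z -0.85 h 152.78 yaw 40.42 | F x 0.5 z 0.3 up -0.3 | Mz 0.010 t 16.50
disp x -1.21 z -0.81 h 151.96 yaw 40.42 | F x -0.3 z -0.5 up -1.2 | Mz -0.016 t 16.75
disp x -1.21 z -0.79 h 151.16 yaw 40.42 | F x 0.2 z -0.8 up -1.2 | Mz -0.041 t 17.00
```

```bash

for k in 1 2 3 4 5; do python3 -m jog '[{"grip":1,"dx":0,"dy":0.12,"dz":0,"spin":0},{"grip":1,"dx":0,"dy":0.24,"dz":0,"spin":0},{"grip":1,"dx":0,"dy":0.24,"dz":0,"spin":0}]' >/dev/null; python3 f.py; done
```

```text
disp x -1.19 z -0.78 h 148.72 yaw 40.42 | F x 0.4 z -0.3 up -1.6 | Mz 0.046 t 17.38
disp x -1.22 z -0.78 h 146.31 yaw 40.42 | F x 0.1 z -0.0 up -1.4 | Mz -0.001 t 17.75
disp x -1.20 z -0.78 h 143.92 yaw 40.43 | F x -0.0 z 0.6 up -0.7 | Mz -0.007 t 18.12
disp x -1.18 z -0.79 h 141.53 yaw 40.42 | F x -0.5 z -0.7 up -1.4 | Mz -0.019 t 18.50
disp x -1.17 z -0.80 h 139.13 yaw 40.42 | F x -0.7 z -0.3 up -0.7 | Mz 0.013 t 18.88
```

```bash

python3 -m jog '[{"grip":1,"dx":0,"dy":0.12,"dz":0,"spin":0},{"grip":1,"dx":0,"dy":0.3,"dz":0,"spin":0},{"grip":1,"dx":0,"dy":0.36,"dz":0,"spin":0},{"grip":1,"dx":0,"dy":0.36,"dz":0,"spin":0}]' >/dev/null; python3 f.py
for k in 1 2 3 4; do python3 -m jog '[{"grip":1,"dx":0,"dy":0.05,"dz":0,"spin":0},{"grip":1,"dx":0,"dy":0.05,"dz":0,"spin":0}]' >/dev/null; python3 f.py; done
```

```text
disp x -1.20 z -0.80 h 135.57 yaw 40.42 | F x 0.2 z 0.0 up -1.1 | Mz -0.012 t 19.38
disp x -1.17 z -0.82 h 135.14 yaw 40.42 | F x -0.1 z 0.2 up -0.4 | Mz -0.036 t 19.62
disp x -1.14 z -0.80 h 134.63 yaw 40.42 | F x 0.0 z 0.3 up -1.2 | Mz 0.002 t 19.88
disp x -1.15 z -0.79 h 134.11 yaw 40.42 | F x -0.5 z 0.4 up -0.6 | Mz 0.012 t 20.12
disp x -1.05 z -0.87 h 133.87 yaw 40.42 | F x -1.5 z -0.7 up 2.0 | Mz 0.027 t 20.38
```

The key is home: contact was felt with the foot 22 mm below the mouth. I start turning clockwise in steps and watch the side force.

```bash

for k in 1 2; do python3 -m jog '[{"grip":1,"dx":0,"dy":0,"dz":0,"spin":4},{"grip":1,"dx":0,"dy":0,"dz":0,"spin":8},{"grip":1,"dx":0,"dy":0,"dz":0,"spin":12},{"grip":1,"dx":0,"dy":0,"dz":0,"spin":12}]' >/dev/null; python3 f.py; done; python3 -c "
from cell import monitor as m;print(m.read_state())"
```

```text
disp x -1.22 z -0.72 h 133.79 yaw 28.45 | F x -2.8 z 1.3 up 2.8 | Mz -0.022 t 20.88
disp x -1.22 z -0.53 h 133.77 yaw 16.53 | F x -3.8 z 1.8 up 5.3 | Mz -0.018 t 21.38
{'clock': 21.375, 'joints': array([ 2.81367544e-01,  3.04238055e-01,  1.65594038e+00,  4.38474332e-04,
        1.18181614e+00, -7.30040244e-03]), 'qd': array([-0.00243674,  0.00052562, -0.00147974, -0.00072523, -0.00174319,
       -0.03314492]), 'effort': array([ -1.17429089, -49.34302568, -33.41112614,  -0.46643039,
        -1.25818312,   0.77706786]), 'eef_pos': array([494.58051206, 181.16961383, 133.76694399]), 'eef_rot': array([-1.57038775e+00,  3.98982353e-04,  2.88501657e-01]), 'wrist_force': array([-4.12281844,  0.63349118,  5.2593957 ]), 'moment': array([ 0.11237627,  1.02413084, -0.01832397]), 'finger_gap': 13.44802235730676}
```

```bash

for k in 1 2 3; do python3 -m jog '[{"grip":1,"dx":-0.02,"dy":0,"dz":0,"spin":6},{"grip":1,"dx":-0.02,"dy":0,"dz":0,"spin":12},{"grip":1,"dx":-0.02,"dy":0,"dz":0,"spin":18},{"grip":1,"dx":-0.02,"dy":0,"dz":0,"spin":24},{"grip":1,"dx":-0.02,"dy":0,"dz":0,"spin":24}]' >/dev/null; python3 f.py; done
python3 - <<'E'
from h import *
s=Cam("side");t=Cam("top")
cv2.imwrite("pics/a5.png",np.hstack([crop(s.img,300,145,40,50,10),crop(t.img,238,155,40,50,10)]))
E
```

```text
disp x -1.17 z -0.04 h 133.75 yaw -7.49 | F x -6.5 z 3.1 up 5.2 | Mz 0.018 t 22.00
disp x -0.82 z 0.15 h 133.82 yaw -31.49 | F x -6.2 z 3.4 up 3.5 | Mz 0.043 t 22.62
disp x -0.58 z 0.12 h 133.85 yaw -55.49 | F x -6.1 z 3.6 up 1.8 | Mz 0.019 t 23.25
```

View pics/a5.png

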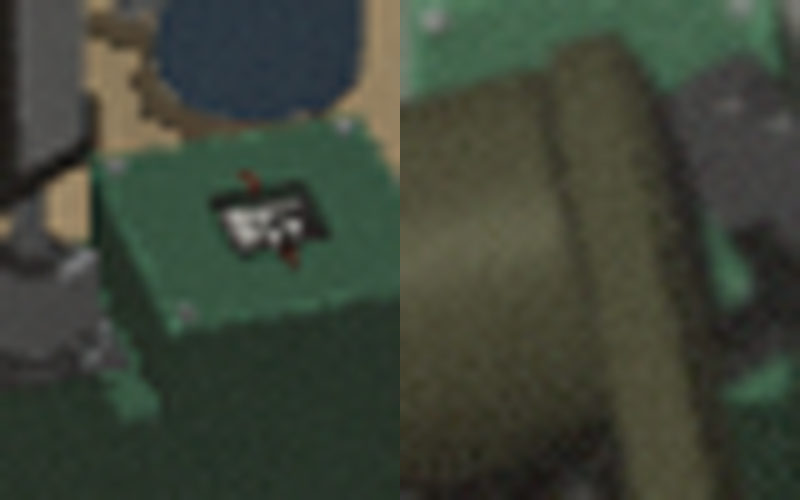

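The window now shows two figures partly in view, so the drum is between 6 and 7, as expected. A clearance of 12 in 13 mm gives about 5° of lag, so the key should end near yaw -72.

```bash

python3 -m jog '[{"grip":1,"dx":0,"dy":0,"dz":0,"spin":5},{"grip":1,"dx":0,"dy":0,"dz":0,"spin":10},{"grip":1,"dx":0,"dy":0,"dz":0,"spin":14},{"grip":1,"dx":0,"dy":0,"dz":0,"spin":16.5},{"grip":1,"dx":0,"dy":0,"dz":0,"spin":16.5}]' >/dev/null; python3 f.py
python3 - <<'E'
from h import *
ims=[];
for i in range(6): s=Cam("side"); ims.append(s.img.astype(float))
im=np.mean(ims,0).astype(np.uint8); cv2.imwrite("pics/win.png",im)
im0=cv2.imread("pics/side0.png")
cv2.imwrite("pics/a6.png",np.hstack([crop(im,312,155,32,30,12),crop(im0,312,155,32,30,12)]))
g=im.mean(2).astype(int)
for r in range(162,172): print(r,g[r,318:336])
g=im0.mean(2).astype(int)
for r in range(162,172): print(r,g[r,318:336])
# red ticks
b=im.astype(int);m=(b[...,2]>1.5*b[...,1])&(b[...,2]>45);m[:,:315]=0;m[:,340:]=0;m[:155]=0;m[180:]=0
print(np.argwhere(m).tolist())
for q in((575.1,188),(578.2,194)):
  print(s.px((*q,103)),s.px((q[0]+10,q[1]+.77,103))-s.px((*q,103)))
E
```

```text
disp x -0.52 z -0.08 h 133.85 yaw -71.94 | F x -5.6 z 3.7 up 0.7 | Mz 0.038 t 23.98
162 [66 65 67 66 68 65 56 66 68 68 68 68 68 67 68 66 67 68]
163 [66 67 66 68 68 69 64 51 53 52 42 39 50 68 66 67 67 68]
164 [66 68 64 51 43 38 37 33 34 31 37 44 40 57 67 67 67 67]
165 [67 67 62 33 34 47 54 56 70 78 80 76 45 45 69 68 67 66]
166 [ 67  67  66  53  82 148 146 146 148 143 115  88  60  39  58  68  67  67]
167 [ 67  67  68  60  62 126 155 156 157 159 141  60  79  29  45  70  68  67]
168 [ 67  66  68  66  55  94 158 149 111 109  79  40  62  26  38  63  67  68]
169 [67 66 67 67 58 52 91 75 46 45 31 40 58 62 63 66 68 67]
170 [67 68 68 67 65 58 44 50 60 55 38 52 67 68 68 67 68 66]
171 [66 67 67 66 67 66 63 66 67 66 61 51 68 68 68 67 67 67]
162 [69 70 69 71 71 66 58 70 71 72 70 70 71 72 68 71 70 69]
163 [71 70 71 70 74 71 68 54 56 54 50 42 55 71 71 69 69 70]
164 [67 71 69 52 45 41 39 38 37 38 42 48 43 61 71 70 72 68]
165 [69 72 64 36 38 51 57 60 72 84 85 80 48 46 71 71 69 71]
166 [ 72  70  71  58  87 153 150 143 116  85  63  72  78  45  62  71  71  70]
167 [ 69  69  71  61  64 130 160 159 144  99 157 145  85  52  48  72  70  72]
168 [ 70  71  70  68  57  98 162 154 104  59  95  87  55  47  41  63  69  69]
169 [70 70 71 70 63 55 95 80 47 34 36 43 58 67 67 68 70 70]
170 [69 70 70 71 71 60 47 53 63 59 41 55 68 71 71 72 69 68]
171 [69 71 70 69 71 70 65 70 71 71 64 54 70 70 68 71 70 71]
[[163, 325], [170, 328]]
[325.91122151 167.57526322] [ 2.95202638 -0.51661913]
[326.4282191  166.40742674] [ 2.9412316  -0.51309156]
```

View pics/a6.png

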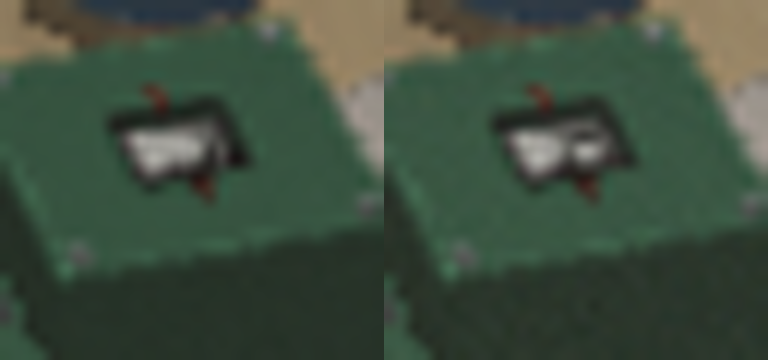

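The picture shows a 7: its dark top bar is at the window's right (+x) end, near (329,167), and its stem runs left. The angle bookkeeping (112.4° turned less about 5° of lag) puts the drum at about 4.39. I ease the side load, back off the free play and check.

```bash

python3 -m jog '[{"grip":1,"dx":-0.01,"dy":0,"dz":0.03,"spin":-1.5},{"grip":1,"dx":-0.015,"dy":0,"dz":0.06,"spin":-3},{"grip":1,"dx":-0.02,"dy":0,"dz":0.08,"spin":-4.5},{"grip":1,"dx":-0.02,"dy":0,"dz":0.08,"spin":-4.8},{"grip":1,"dx":-0.02,"dy":0,"dz":0.08,"spin":-4.8}]' >/dev/null; python3 f.py
python3 - <<'E'
from h import *
im=np.mean([Cam("side").img.astype(float) for i in range(4)],0)
a=cv2.imread("pics/win.png").mean(2);g=im.mean(2)
print(np.abs(g-a)[162:172,318:336].max(), (g-a)[164:170,320:333].round())
E
```

```text
disp x -0.55 z -0.46 h 133.78 yaw -67.27 | F x -4.5 z 0.8 up 3.0 | Mz -0.004 t 24.90
2.666666666666668 [[ 1.  1.  1. -1.  1.  2.  0.  3. -0.  1. -0.  1.  1.]
 [ 1.  1. -0.  1. -1.  1. -1. -0.  1.  1.  0.  2. -0.]
 [ 2.  1.  2.  1.  1.  1.  1.  1. -0.  0.  1. -0.  0.]
 [-0. -1.  1.  1.  1. -0. -0.  0.  1. -0. -0.  1.  1.]
 [-1.  0.  2. -0.  1.  0. -0.  0.  1. -0.  1.  0.  1.]
 [ 1.  0.  1.  1.  1.  0.  1.  2.  1.  0. -0.  0.  2.]]
```

Backing off didn't move the figure. I relieve the rest of the side load and draw the key out.

```bash

python3 -m jog '[{"grip":1,"dx":-0.02,"dy":0,"dz":0,"spin":0},{"grip":1,"dx":-0.03,"dy":0,"dz":0.01,"spin":0},{"grip":1,"dx":-0.03,"dy":0,"dz":0.01,"spin":0}]' >/dev/null; python3 f.py
python3 -m jog '[{"grip":1,"dx":0,"dy":-0.2,"dz":0,"spin":0},{"grip":1,"dx":0,"dy":-0.5,"dz":0,"spin":0},{"grip":1,"dx":0,"dy":-0.9,"dz":0,"spin":0},{"grip":1,"dx":0,"dy":-0.9,"dz":0,"spin":0}]' >/dev/null; python3 f.py
python3 -m jog '[{"grip":1,"dx":0,"dy":-0.5,"dz":0,"spin":0},{"grip":1,"dx":0,"dy":-1,"dz":0,"spin":0},{"grip":1,"dx":0,"dy":-1.5,"dz":0,"spin":0},{"grip":1,"dx":0,"dy":-2.2,"dz":0,"spin":0},{"grip":1,"dx":0,"dy":-3.5,"dz":0,"spin":0},{"grip":1,"dx":0,"dy":-4.8,"dz":0,"spin":0},{"grip":1,"dx":0,"dy":-5.2,"dz":0,"spin":0},{"grip":1,"dx":0,"dy":-5.2,"dz":0,"spin":0}]' >/dev/null; python3 f.py
python3 - <<'E'
from h import *
im=np.mean([Cam("side").img.astype(float) for i in range(2)],0)
a=cv2.imread("pics/win.png").mean(2);g=im.mean(2)
print((g-a)[165:169,322:331].round())
p=monitor.read_state();y=p["eef_rot"][2]
d=np.array([543.0,-314.8])-p["eef_pos"][:2]
print(p["eef_pos"],"dx",d@[np.cos(y),np.sin(y)],"dz",d@[-np.sin(y),np.cos(y)],"spin",np.degrees(y)+104.18)
E
```

```text
disp x -0.45 z -0.34 h 133.77 yaw -67.28 | F x -4.0 z 1.7 up 4.1 | Mz -0.010 t 25.48
disp x -0.50 z -0.31 h 143.02 yaw -67.28 | F x -2.9 z 2.4 up 0.2 | Mz 0.076 t 25.98
disp x -0.52 z -0.28 h 194.85 yaw -67.28 | F x -0.0 z 0.0 up -1.0 | Mz 0.001 t 26.98
[[ 1.  0. -1. -1. -2. -0.  1.  1.  1.]
 [ 1. -0.  0. -1. -0.  0.  0.  1. -1.]
 [-1.  0. -0. -1. -1. -0.  0.  0.  1.]
 [ 2. -0. -1. -2.  0. -1.  0.  0. -0.]]
[494.75210968 181.75197734 194.2770493 ] dx 476.65453435778596 dz -147.2826534218533 spin 36.90052508976429
```

```bash
python3 -m jog '[{"grip":1,"dx":2,"dy":0,"dz":-0.6,"spin":3},{"grip":1,"dx":6,"dy":0,"dz":-1.85,"spin":7},{"grip":1,"dx":11,"dy":0,"dz":-3.4,"spin":11},{"grip":1,"dx":16,"dy":0,"dz":-4.9,"spin":15},{"grip":1,"dx":21,"dy":0,"dz":-6.5,"spin":19},{"grip":1,"dx":26,"dy":0,"dz":-8,"spin":23},{"grip":1,"dx":31,"dy":0,"dz":-9.6,"spin":27},{"grip":1,"dx":36,"dy":0,"dz":-11.1,"spin":30},{"grip":1,"dx":41,"dy":0,"dz":-12.7,"spin":33},{"grip":1,"dx":45,"dy":0,"dz":-13.9,"spin":35.5},{"grip":1,"dx":47.2,"dy":0,"dz":-14.6,"spin":36.9},{"grip":1,"dx":47.67,"dy":0,"dz":-14.73,"spin":36.9},{"grip":1,"dx":47.67,"dy":0,"dz":-14.73,"spin":36.9},{"grip":1,"dx":47.67,"dy":0,"dz":-14.73,"spin":36.9}]'
python3 - <<'E'
from h import *
im=np.mean([Cam("top").img.astype(float) for i in range(6)],0).astype(np.uint8)
s=Cam("side").img
cv2.imwrite("pics/top7.png",im)
a=crop(im,242,156,32,32,16);b=crop(s,330,250,60,110,4)
b=cv2.copyMakeBorder(b,0,max(0,512-b.shape[0]),0,0,0)[:512]
cv2.imwrite("pics/a7.png",np.hstack([a,b]))
g=im.mean(2).astype(int)
for r in range(162,180): print(r,g[r,248:268])
d=im.astype(int)
print([(r,c) for r in range(162,180) for c in range(244,272) if d[r,c,2]>1.4*d[r,c,1] and d[r,c,2]>50])
E
```

```text
clock: 28.82
eef_pos: [543.3, -313.8, 194.8]
eef_rot: [-1.571, 0.0, -1.817]
wrist_force: [-1.0, -0.2, -0.5]
finger_gap: 13.4
162 [86 86 85 86 85 85 86 87 86 88 88 88 87 86 87 87 89 87 88 85]
163 [87 86 86 85 85 85 83 83 84 84 86 84 83 82 82 86 88 86 87 88]
164 [87 86 85 82 79 75 77 76 76 75 74 75 75 71 71 79 86 86 88 87]
165 [ 86  87  82  75  68  69  72  71  76  85  87  95 105  96  75  74  85  87
  88  87]
166 [ 87  87  83  73  75  96 109  98 100 115 124 141 160 144  95  75  84  86
  85  86]
167 [ 87  86  81  74  86 129 149 125 107 109 117 141 171 157 104  80  85  86
  87  87]
168 [ 87  87  84  75  91 140 166 146 127 128 122 122 158 160 110  79  84  88
  86  86]
169 [ 87  86  82  78 107 160 190 191 189 186 158 115 142 163 115  75  76  79
  80  83]
170 [ 78  75  73  84 134 188 205 206 207 203 171 115 139 167 125  75  72  74
  79  84]
171 [ 73  70  71  86 142 194 204 203 204 200 172 119 137 167 129  82  81  82
  83  85]
172 [ 83  83  80  88 135 187 200 200 200 196 173 129 143 165 126  81  83  87
  86  86]
173 [ 87  86  84  84 120 171 191 193 194 191 170 134 143 161 120  80  81  86
  87  86]
174 [ 87  87  84  81 106 147 167 171 170 167 148 118 124 139 108  76  83  87
  85  86]
175 [ 87  87  84  78  82  99 110 111 105 102  94  80  84  89  79  75  85  87
  86  88]
176 [87 87 84 79 70 70 72 77 80 78 77 75 77 77 74 84 86 87 87 89]
177 [86 87 86 85 82 82 83 83 86 86 85 85 83 84 85 87 87 87 87 86]
178 [86 87 86 87 86 87 87 86 87 86 87 87 87 87 88 87 89 86 88 87]
179 [88 87 87 87 86 87 87 85 88 88 85 86 87 86 87 88 87 88 87 89]
[(170, 249)]
```

View pics/a7.png

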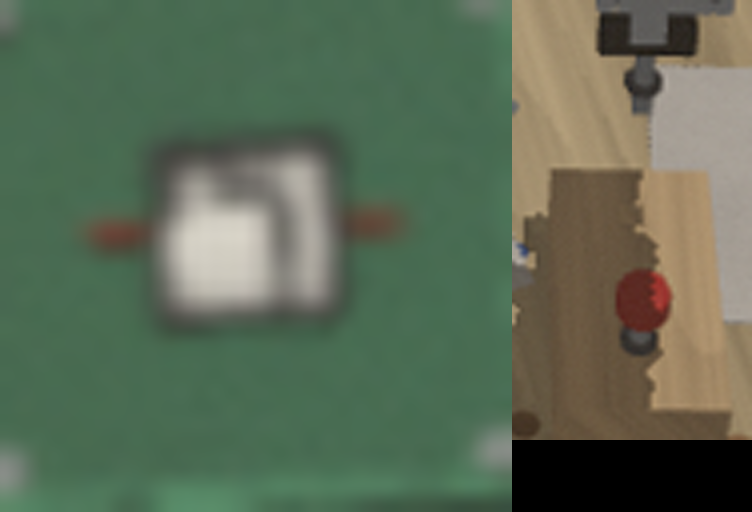

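The top view shows a 7 between the ticks: bar at row 167, stem down to about row 173.5, tick level at about 169.8. That centres it within about 1 mm (0.03 rad). The key hangs upright over the block and the red key is undisturbed. I lower it back into its hole.

```bash
sed -i 's/495.164,182.364/543.0,-314.8/; s/\.7055/-1.8183/g' f.py
python3 f.py
python3 -m jog '[{"grip":1,"dx":0.07,"dy":2,"dz":0,"spin":0},{"grip":1,"dx":0.07,"dy":5,"dz":0,"spin":0},{"grip":1,"dx":0.07,"dy":8,"dz":0,"spin":0},{"grip":1,"dx":0.07,"dy":9.3,"dz":0,"spin":0},{"grip":1,"dx":0.07,"dy":9.5,"dz":0,"spin":0},{"grip":1,"dx":0.07,"dy":9.5,"dz":0,"spin":0}]' >/dev/null; python3 f.py
for k in 1 2 3 4; do python3 -m jog '[{"grip":1,"dx":0,"dy":0.1,"dz":0,"spin":0},{"grip":1,"dx":0,"dy":0.1,"dz":0,"spin":0}]' >/dev/null; python3 f.py; done
```

```text
disp x -0.30 z 0.20 h 194.75 yaw -104.16 | F x -0.0 z 0.4 up -1.2 | Mz -0.016 t 29.18
disp x 0.79 z 0.66 h 100.71 yaw -104.18 | F x 0.0 z -0.7 up -0.9 | Mz 0.018 t 29.93
disp x 0.70 z 0.36 h 99.14 yaw -104.18 | F x 0.6 z -0.6 up -1.6 | Mz -0.035 t 30.18
disp x 0.61 z 0.17 h 97.61 yaw -104.18 | F x -0.4 z -0.5 up -0.1 | Mz -0.062 t 30.43
disp x 0.61 z 0.12 h 96.52 yaw -104.18 | F x 0.6 z 0.1 up -0.7 | Mz 0.009 t 30.68
disp x 0.64 z 0.12 h 95.53 yaw -104.18 | F x 0.4 z 0.5 up -0.5 | Mz 0.032 t 30.93
```

```bash

for k in 1 2 3 4; do python3 -m jog '[{"grip":1,"dx":-0.01,"dy":0.08,"dz":0,"spin":0},{"grip":1,"dx":-0.01,"dy":0.08,"dz":0,"spin":0}]' >/dev/null; python3 f.py; done
```

```text
disp x 0.52 z 0.16 h 94.76 yaw -104.18 | F x -0.4 z -0.5 up -1.3 | Mz -0.035 t 31.18
disp x 0.42 z 0.15 h 93.96 yaw -104.18 | F x 1.0 z -0.1 up -1.7 | Mz 0.043 t 31.43
disp x 0.31 z 0.15 h 93.15 yaw -104.18 | F x -1.1 z -0.1 up -1.7 | Mz -0.017 t 31.68
disp x 0.20 z 0.14 h 92.36 yaw -104.18 | F x -0.8 z -0.6 up -0.7 | Mz -0.019 t 31.93
```

```bash

for k in 1 2 3 4 5 6; do python3 -m jog '[{"grip":1,"dx":0,"dy":0.12,"dz":0,"spin":0},{"grip":1,"dx":0,"dy":0.24,"dz":0,"spin":0},{"grip":1,"dx":0,"dy":0.24,"dz":0,"spin":0}]' >/dev/null; python3 f.py; done
```

```text
disp x 0.20 z 0.12 h 89.90 yaw -104.18 | F x 0.5 z 0.3 up -0.6 | Mz 0.065 t 32.30
disp x 0.22 z 0.13 h 87.52 yaw -104.18 | F x 0.2 z -0.2 up -1.1 | Mz -0.034 t 32.67
disp x 0.20 z 0.16 h 85.14 yaw -104.18 | F x -0.9 z -0.5 up -2.3 | Mz -0.020 t 33.05
disp x 0.19 z 0.12 h 82.71 yaw -104.18 | F x -0.4 z -0.6 up -1.0 | Mz 0.016 t 33.42
disp x 0.23 z 0.13 h 80.33 yaw -104.18 | F x -0.5 z 0.4 up -0.6 | Mz -0.003 t 33.80
disp x 0.21 z 0.11 h 77.89 yaw -104.18 | F x 0.0 z -0.1 up -0.3 | Mz -0.035 t 34.17
```

```bash

python3 -m jog '[{"grip":1,"dx":0,"dy":0.12,"dz":0,"spin":0},{"grip":1,"dx":0,"dy":0.2,"dz":0,"spin":0},{"grip":1,"dx":0,"dy":0.2,"dz":0,"spin":0}]' >/dev/null; python3 f.py
for k in 1 2 3 4; do python3 -m jog '[{"grip":1,"dx":0,"dy":0.04,"dz":0,"spin":0},{"grip":1,"dx":0,"dy":0.04,"dz":0,"spin":0}]' >/dev/null; python3 f.py; done
```

```text
disp x 0.20 z 0.14 h 75.96 yaw -104.18 | F x -1.0 z -0.4 up -1.1 | Mz -0.015 t 34.55
disp x 0.22 z 0.18 h 75.64 yaw -104.18 | F x 0.0 z -0.4 up -1.6 | Mz 0.029 t 34.80
disp x 0.23 z 0.16 h 75.20 yaw -104.18 | F x -0.4 z -0.1 up -0.9 | Mz -0.046 t 35.05
disp x 0.26 z 0.25 h 75.02 yaw -104.18 | F x -0.0 z -0.6 up 0.8 | Mz 0.005 t 35.30
disp x 0.33 z 0.39 h 74.96 yaw -104.18 | F x -0.0 z -1.4 up 5.0 | Mz -0.009 t 35.55
```

The key is home: contact at 75.0, the same height as at pick-up. I release it and rise.

```bash

python3 -m jog '[{"grip":1.8,"dx":0,"dy":-0.04,"dz":0,"spin":0},{"grip":2.6,"dx":0,"dy":-0.04,"dz":0,"spin":0},{"grip":4,"dx":0,"dy":-0.04,"dz":0,"spin":0},{"grip":4,"dx":0,"dy":-0.04,"dz":0,"spin":0},{"grip":4,"dx":0,"dy":-0.04,"dz":0,"spin":0},{"grip":4,"dx":0,"dy":-0.04,"dz":0,"spin":0},{"grip":4,"dx":0,"dy":-1,"dz":0,"spin":0},{"grip":4,"dx":0,"dy":-3,"dz":0,"spin":0},{"grip":4,"dx":0,"dy":-6,"dz":0,"spin":0},{"grip":4,"dx":0,"dy":-10,"dz":0,"spin":0},{"grip":4,"dx":0,"dy":-14,"dz":0,"spin":0},{"grip":4,"dx":0,"dy":-16,"dz":0,"spin":0}]'
python3 -m jog '[{"grip":4,"dx":0,"dy":0,"dz":-4,"spin":0},{"grip":4,"dx":0,"dy":0,"dz":-9,"spin":0},{"grip":4,"dx":5,"dy":0,"dz":-14,"spin":0},{"grip":4,"dx":10,"dy":0,"dz":-18,"spin":0},{"grip":4,"dx":14,"dy":0,"dz":-21,"spin":0},{"grip":4,"dx":18,"dy":0,"dz":-24,"spin":0},{"grip":4,"dx":20,"dy":0,"dz":-26,"spin":0},{"grip":4,"dx":20,"dy":0,"dz":-26,"spin":0},{"grip":4,"dx":20,"dy":0,"dz":-26,"spin":0},{"grip":4,"dx":20,"dy":0,"dz":-26,"spin":0}]'
python3 - <<'E'
from h import *
s=Cam("side");t=Cam("top");s0=cv2.imread("pics/side0.png")
cv2.imwrite("pics/a8.png",np.hstack([crop(s.img,330,270,60,95,4),crop(s0,330,270,60,95,4),crop(t.img,238,150,75,95,4)]))
print(np.abs(s.img.astype(int)-s0)[280:305,340:380].mean(),np.abs(s.img.astype(int)-s0)[180:190,400:420].mean())
print(s.img[286:300,346:376].mean(2).astype(int)[::4,::3]);print(s0[286:300,346:376].mean(2).astype(int)[::4,::3])
E
```

```text
clock: 37.05
eef_pos: [543.5, -315.3, 237.8]
eef_rot: [-1.567, -0.001, -1.818]
wrist_force: [0.6, -0.2, -0.9]
finger_gap: 40.0
clock: 38.3
eef_pos: [242.9, -444.8, 234.7]
eef_rot: [-1.571, -0.0, -1.817]
wrist_force: [-0.5, -0.0, 0.1]
finger_gap: 40.0
5.352333333333333 5.631666666666667
[[140 138 141 125 140 132 117 154 156 157]
 [146  76  54  51  51  49  48  50  45 161]
 [138  52  41  42  42  41  41  39  42 141]
 [141 144 135 135  70  74 130 135 126 136]]
[[134 130 133 120 133 129 115 149 150 149]
 [139  72  47  49  46  44  48  47  46 154]
 [133  46  39  42  39  39  38  39  39 134]
 [135 139 130 127  77  71 124 129 121 131]]
```

View pics/a8.png

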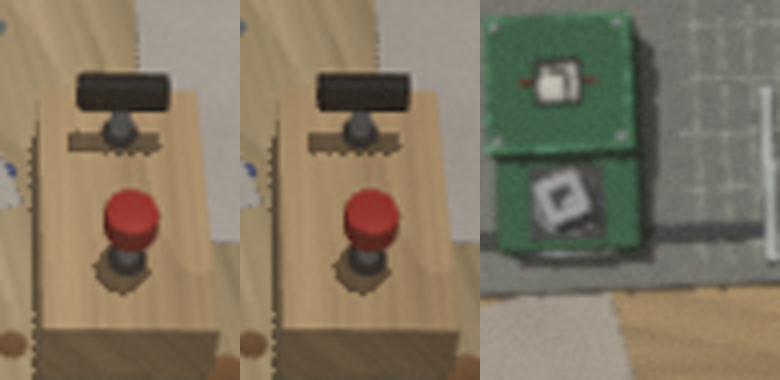

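The key sits exactly as it did at the start (left, compared with the original in the middle), and the window still shows the 7. I'm handing the job in.

```bash
python3 -c "
from cell import ticket;print(ticket.sign_off())"
```

```text
the job is handed in; nothing more can be done
None
```

The trimmer's stop is set to 7, and the black-handled key is back upright and fully home in its own hole. I handed in at about 38 s of the 72 s.

- **Seating:** I felt for the socket walls with the key's pilot to find the centre. The key then went in with no resistance until the collar touched, at about 3 N.
- **Turning:** I turned it 112° clockwise, backed off the free play, and drew it out. The side load reached about 7 N, so the floating socket probably shifted slightly, as it is meant to. Backing off and drawing out did not move the figure.
- **The 7:** The top view, taken after the key was out, puts it within about 1 mm of the ticks, or roughly 0.03 rad. The angle worked out from the turn agrees, at about 4.39 rad against 4.398. An earlier reading from the side view alone hinted at about 0.07 rad too far; I judged that view too slanted and trusted the top one.
- **Key back in place:** The collar touched at the same height as at pick-up. The final side picture of the key, the block and the red-handled key matches the first one.

One jog call was refused before anything had moved, because its rows left out a field. I did not check the rest of the bench by numbers, but nothing in the pictures looked disturbed.

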